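# Release a plate from the spring finger and ease the lever back

## Task

Press the lever pad of the wooden stand all the way down so that its spring finger lifts off the small acrylic plate, and keep it down until the plate has slid down the chute into the white porcelain tray. Then let the lever come back up slowly under your control until it is fully home; it must never snap back. Do not touch the plate, and leave the small things round the stand where they are.

Things in the scene. Friction and masses are not known exactly. Their poses are not given: they have to be found in the camera images.
- stand: Fixed dark wood stand, base 124 x 104 mm, with a sloping chute. Origin on the worktop below the plate's lower end, mid-width of the chute; x across the chute, away from the lever pad; y up the chute; z up. Chute 54 mm wide inside, falls 28 degrees toward -y, ends 22 mm past the origin over the tray's rim; top 98 mm high. The lever's pivot is beside it at (-50, 0, 66) mm.
- lever (a joint): Lever angle, rad: 0 = home (pad up, finger down at the plate; a spring holds it there), 0.36 = stop (pad 31 mm lower, finger up). The plate is free from about 0.2 on. The pad needs about 6.5 N to start moving and 9 N to stay at the stop; let go, the spring throws it back at once.
- lever_pad (a point): Middle of the top of the lever's flat steel pad (36 mm along the lever, 30 mm across, 6 thick), the end that sticks out of the stand toward the robot. 87 mm up at home, tipped up 0.2 rad to its free end; 56 mm at the stop, tipped down 0.16 rad. It swings 87 mm from the pivot, nearly straight down, and nothing within 60 mm of its sides and free end is over 13 mm tall. x along the lever to the chute, level at home.
- plate: Small clear acrylic plate (a glued pair), 50 x 85 x 6 mm, loose, 35 to 70 g. Origin at the centre of its underside; y along its 85 mm, z out of its top face. At the start it lies on the slope of the chute, its lower end caught behind the finger's turned-down lip; it slides out by itself in about half a second when the finger lifts.
- tray: White porcelain tray, 185 x 100 mm, rim 18 mm high, slippery, fixed, at the foot of the chute. Origin at the centre of its underside, x along its 185 mm (pointing back to the chute), z up; inner floor 5 mm up.
- microscope: Bystander: the large stereo microscope on the left of the worktop, fixed, up to 450 mm high and about 350 mm across each way; origin on the worktop at its middle. Keep the arm clear of it.
- tweezers: Bystander: steel tweezers, 101 x 14 x 9 mm, lying near the stand; origin at the centre of the underside.
- eraser: Bystander: white eraser in a sleeve, 20 x 46 x 12 mm; origin at the centre of the underside.
- cap: Bystander: white screw cap, 33 mm across, 13 mm high; origin at the centre of the underside.
- vial: Bystander: small specimen vial with white cap, 27 mm across, 46 mm high; origin at the centre of the underside.

How it is judged:
By the outcome, as a careful person would: the job done as asked, in the order asked, and still so for the second after the job is handed in, with the robot touching nothing.
It also fails if it takes over 38 s, if anything falls off the work surface, if the arm or the gripper's body presses on something with over 40 N, if the wrist force passes 120 N, or if a joint passes its speed limit or range.

## Robot

A 6-joint arm with a two-finger parallel gripper is mounted at the origin on a cart in front of the work surface, level with it; the furniture and walls round the work are solid. World frame = base frame: x ahead of the robot, y to its left, z up, the work surface at z = 0. Lengths are in m, angles in rad, forces in N, time in s.
With the tool pointing down it reaches from about 0.4 to 0.925 m from the base axis. Payload 12.5 kg.
Tool frame: the origin (TCP) lies midway between the tips of the shut fingers; the grasp point (between the pads) lies 19 mm behind it (bot.grasp_offset is the distance from the TCP to the grasp point, in m); z points along the fingers, y is the line along which they close (so a half turn about z gives the same grasp; the last joint's range is limited). The gripper opens to 95 mm and grips with 3 to 60 N. Pads are 20 mm wide; open, the fingers measure 119 mm over their backs; the gripper's body (75 mm by 180 mm) begins 59 mm behind the grasp point.
Start: joints at [-1.348, 0.491, 1.559, -0, 1.092, -0.106], TCP at [0.202, -0.592, 0.184] pointing down, gripper open.
Joint ranges: [-3.1, 3.1], [-0.84, 2.19], [0.05, 2.79], [-1.13, 4.28], [0.06, 2.93], [-2.69, 2.69]. Speed limits (rad/s): [2.22, 2.22, 2.79, 3.14, 3.14, 3.14].

## Interface

Orientations are given as a rotation vector (axis times angle).
In Python, from workcell import bot gives the robot as it stands. The module is installed in compiled form; this text tells all that it offers.
- The arm moves only by the tool carry_out, never from a script. Its argument "increments" is a list of rows, each a list of 3 entries, a list of its own where there are three numbers: the shift along the tool's x, y, z as a fraction of full scale, then the turn about the tool's z as a fraction of full scale, then the closure, from -1 (fully open) to 1 (shut), so that 0 is half open. In form: [[[dx, dy, dz], roll, jaw], ...]. A call has 1 to 20 rows; each row shifts and turns the commanded pose from where the row before left it, along the tool's axes as they then stand; what a row does not reach is not made up. Full scale, the value 1, is 7.5 cm for a shift and 180 degrees for a turn. A row lasts 1/12 s, in which the tool goes at most 41.7 mm and 7.16 degrees, less where a joint would pass 70% of its speed; a pose out of reach is approached as far as the arm can. A call with a number of a shift or a turn outside -1 to 1 is refused whole. A call with a gripper value outside its range is refused whole. The fingers move at their own pace and stop on an object; "force" is the grip in N (left out, the last holds). Time passes only in rows, so rows that do not move let the fingers close. It gives the time, the measured TCP pose, the force, the opening and the grip force at its end, in the units of the state.
- bot.get_obs(): the state, without advancing time (a new reading comes with each control period).
- bot.capture(name): name is "side" or "top"; returns a dict with "img" (400x640x3 uint8, red, green, blue), "z_map" (400x640 float32, m along the optical axis (not along the pixel's ray), 0 where there is no reading), "mtx" (3x3 intrinsics, pixels), "rvec" (rotation vector, rad) and "tvec" (3), from world to camera coordinates, as OpenCV has them. Camera axes: x right, y down, z forward; pixel columns grow to the right and rows downward; lengths in m; the calibration is good to about 2 mm. A picture is of the moment at which its call begins.
- bot.job_done(): hands the job in; it is judged then, once.
The state is a dict: "t": time; "joint_pos": joint angles; "qd": joint speeds; "tau": joint torques, N m; "tcp_pos": TCP position; "eef_rot": TCP orientation; "ft_force": force on the tool from outside, world axes, zero at the start; "moment": the same for the moment, N m; "width": opening from 0.0 (shut) to 1.0 (fully open); "grip_force": force on a finger pad.
Only numpy, scipy, OpenCV 4.12 (cv2) and the standard library are available. Lean on these libraries where they do the work, as an engineer would, in place of code of your own. Each camera call takes 0.05 s, during which the arm holds its last target. There are 200 camera calls.

## Working session

There is one attempt and no reset: what is moved stays moved. The work goes in short steps, Python scripts to look and compute and a tool call to move; the robot and the scene stay as the last step left them, time stands still between calls to the robot, and variables do not carry over. Pictures are saved under pics/ and viewed, at most 10 in all, crops included, and the job is handed in when it is done.

Besides the shell and the picture viewer there is one more tool, called after "Call:" as name(argument=value, ...), one argument or row to a line, values as JSON. carry_out: Moves the arm, as the interface text tells. Shift numbers are shares of 7.5 cm and turn numbers shares of 180 degrees, none past 1 either way. Its arguments: {"type":"object","properties":{"increments":{"type":"array"},"force":{"type":"number"}},"required":["increments"]}

```bash
mkdir -p pics; cat > h.py <<'E'
import numpy as np, cv2
from workcell import bot
def cap(n):
    c=bot.capture(n); R=cv2.Rodrigues(np.array(c['rvec'],float))[0]; c['R']=R; c['t']=np.array(c['tvec'],float).ravel()
    z=c['z_map'].astype(float); v,u=np.mgrid[:400,:640]; K=np.array(c['mtx'])
    p=np.stack([(u-K[0,2])/K[0,0]*z,(v-K[1,2])/K[1,1]*z,z],-1)
    c['P']=(p-c['t'])@R; c['P'][z==0]=np.nan
    return c
def save(c,f): cv2.imwrite('pics/'+f,c['img'][:,:,::-1])
E
python3 - <<'E'
from h import *
o=bot.get_obs(); print({k:np.round(v,3) for k,v in o.items()})
ims=[]
for n in('top','side'):
    c=cap(n); save(c,n+'0.png'); np.savez(n+'0.npz',P=c['P'],img=c['img'],K=c['mtx'],R=c['R'],t=c['t']); print(n,c['mtx'],-c['R'].T@c['t'],c['R'][2])
E
```

```text
{'t': np.float64(0.0), 'joint_pos': array([-1.348,  0.492,  1.559, -0.   ,  1.092, -0.106]), 'qd': array([-0.   , -0.001, -0.001, -0.001,  0.001, -0.001]), 'tau': array([-0.0000e+00, -6.1264e+01, -2.5818e+01,  6.9000e-02,  4.8000e-02,
       -0.0000e+00]), 'tcp_pos': array([ 0.202, -0.591,  0.184]), 'eef_rot': array([-3.098, -0.514,  0.   ]), 'ft_force': array([-0.284,  0.038, -0.689]), 'moment': array([-0.013,  0.007,  0.073]), 'grip_force': np.float64(0.0), 'width': np.float64(1.002)}
top [[394.51135003   0.         324.81599334]
 [  0.         394.51135003 195.05221488]
 [  0.           0.           1.        ]] [ 0.43347031 -0.03144903  1.18173805] [ 0.10469962  0.01247691 -0.99442562]
side [[473.00142629   0.         315.05421271]
 [  0.         473.00142629 207.04512618]
 [  0.           0.           1.        ]] [0.03281114 0.47052248 1.13356074] [ 0.39158319 -0.38941303 -0.83367865]
```

View pics/top0.png

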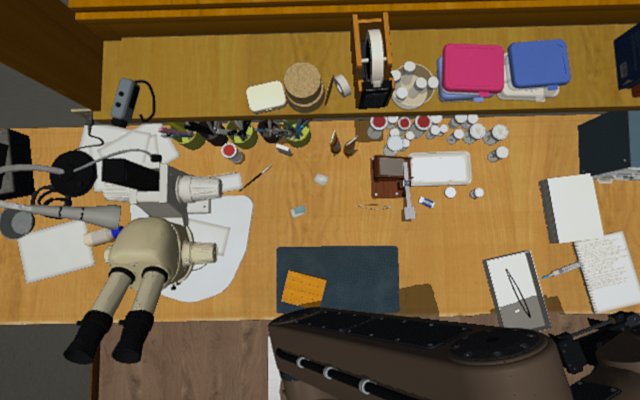

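View pics/side0.png

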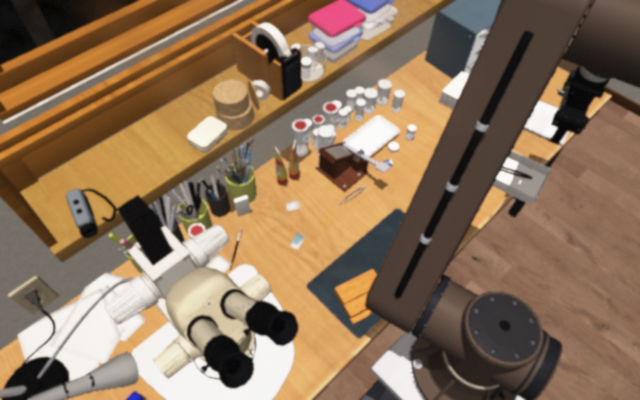

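The top view shows the stand at about (390,178), the lever pad at (409,212), the tray at (440,168), the tweezers at (373,207), the eraser at (428,203) and the cap and vial at (450,192) and (477,193). The side view shows the stand at (345,163) and the pad at (385,166).

```bash
python3 - <<'E'
from h import *
d=np.load('top0.npz'); P=d['P']; img=d['img']
a=cv2.resize(img[140:230,350:500,::-1],None,fx=5,fy=5,interpolation=cv2.INTER_CUBIC)
d2=np.load('side0.npz'); b=cv2.resize(d2['img'][130:215,300:430,::-1],None,fx=5,fy=5,interpolation=cv2.INTER_CUBIC)
cv2.imwrite('pics/tc.png',a)
for v in range(176,224,3): print(v,[tuple(np.round(P[v,u]*1000).astype(int)) for u in range(400,420,3)])
# steel mask: points with z 0.06..0.11 near the pad
m=(P[...,2]>.03)&(P[...,2]<.13); m[:, :395]=0; m[:,425:]=0; m[:198]=0; m[224:]=0
Q=P[m]; print(len(Q),Q.min(0),Q.max(0))
r=cv2.minAreaRect((Q[:,:2]*1000).astype(np.float32)); print(r, cv2.boxPoints(r))
E
```

```text
176 [(np.int64(603), np.int64(-236), np.int64(47)), (np.int64(604), np.int64(-246), np.int64(43)), (np.int64(600), np.int64(-250), np.int64(67)), (np.int64(605), np.int64(-266), np.int64(28)), (np.int64(610), np.int64(-281), np.int64(-2)), (np.int64(609), np.int64(-290), np.int64(0)), (np.int64(608), np.int64(-298), np.int64(6))]
179 [(np.int64(597), np.int64(-239), np.int64(30)), (np.int64(600), np.int64(-252), np.int64(10)), (np.int64(591), np.int64(-249), np.int64(71)), (np.int64(598), np.int64(-267), np.int64(20)), (np.int64(600), np.int64(-281), np.int64(0)), (np.int64(600), np.int64(-289), np.int64(3)), (np.int64(600), np.int64(-298), np.int64(2))]
182 [(np.int64(584), np.int64(-234), np.int64(57)), (np.int64(581), np.int64(-238), np.int64(79)), (np.int64(581), np.int64(-247), np.int64(76)), (np.int64(583), np.int64(-258), np.int64(63)), (np.int64(590), np.int64(-278), np.int64(11)), (np.int64(590), np.int64(-288), np.int64(6)), (np.int64(590), np.int64(-297), np.int64(4))]
185 [(np.int64(576), np.int64(-234), np.int64(53)), (np.int64(573), np.int64(-238), np.int64(76)), (np.in
[... 3791 characters left out ...]
64(479), np.int64(-266), np.int64(85)), (np.int64(482), np.int64(-292), np.int64(3))]
221 [(np.int64(475), np.int64(-239), np.int64(3)), (np.int64(475), np.int64(-248), np.int64(2)), (np.int64(475), np.int64(-258), np.int64(-3)), (np.int64(474), np.int64(-266), np.int64(-2)), (np.int64(474), np.int64(-275), np.int64(0)), (np.int64(474), np.int64(-284), np.int64(-2)), (np.int64(474), np.int64(-292), np.int64(1))]
183 [ 0.4763523  -0.26603168  0.07504821] [ 0.53617819 -0.23566093  0.09284331]
((506.2652587890625, -250.8369598388672), (59.83099365234375, 30.364017486572266), 0.02678656205534935) [[ 476.34265 -235.66895]
 [ 476.35687 -266.03296]
 [ 536.18787 -266.00497]
 [ 536.17365 -235.64096]]
```

View pics/tc.png

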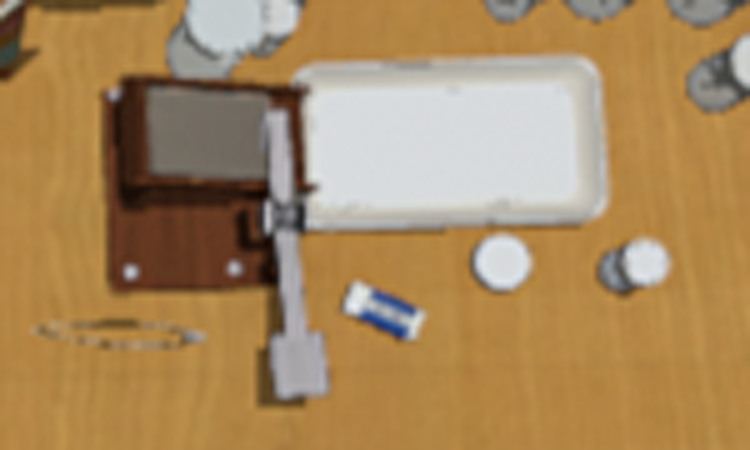

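The crop shows the pad spanning about (272–327, 335–398), so its centre is near (0.494, -0.252, 0.087). The lever runs from there to the pivot at crop (287,213). Next I'll shut the jaws, align the roll with the lever and approach at a safe height.

Call:
carry_out(
  increments=[
    [[0,0,0],0.03,1],
    [[0,0,0],0.03,1],
    [[0,0,0],0.03,1],
    [[0.1,-0.1,0],0,1],
    [[0.2,-0.2,0],0,1],
    [[0.25,-0.26,0],0,1],
    [[0.25,-0.26,0],0,1],
    [[0.25,-0.26,0],0,1],
    [[0.25,-0.26,0],0,1],
    [[0.25,-0.26,0],0,1],
    [[0.25,-0.26,0],0,1],
    [[0.25,-0.26,0],0,1],
    [[0.25,-0.26,0],0,1],
    [[0.25,-0.26,0],0,1],
    [[0.25,-0.26,0],0,1],
    [[0.25,-0.26,0],0,1],
    [[0.2,-0.2,0],0,1],
    [[0.1,-0.1,0],0,1],
    [[0,0,0],0,1],
    [[0,0,0],0,1],
  ],
  force=20,
)

```text
t: 1.77
tcp_pos: [0.4408, -0.3206, 0.1843]
eef_rot: [3.141, 0.076, -0.0]
ft_force: [-0.2, -0.7, -0.3]
width: 0.006
grip_force: 0.0
```

Call:
carry_out(
  increments=[
    [[0.1,-0.1,0],0,1],
    [[0.2,-0.24,0],0,1],
    [[0.2,-0.24,0],0,1],
    [[0.15,-0.2,0.1],0,1],
    [[0.1,-0.1,0.2],0,1],
    [[0,0,0.2],0,1],
    [[0,0,0.15],0,1],
    [[0,0,0.1],0,1],
    [[0,0,0],0,1],
    [[0,0,0],0,1],
  ],
)

```text
t: 2.6
tcp_pos: [0.4939, -0.2527, 0.1281]
eef_rot: [-3.141, -0.071, 0.0]
ft_force: [0.1, -1.0, 0.0]
width: 0.007
grip_force: 0.0
```

```bash
python3 - <<'E'
from h import *
o=bot.get_obs(); print(o['t'],o['tcp_pos'],o['ft_force'])
t=cap('top'); s=cap('side')
K=np.array(s['mtx']); 
def pr(c,p): return cv2.projectPoints(np.array([p],float),np.array(c['rvec'],float),np.array(c['tvec'],float),np.array(c['mtx'],float),None)[0].ravel()
print(pr(t,[.494,-.252,.087]),pr(s,[.494,-.252,.087]),pr(s,o['tcp_pos']))
u,v=pr(s,[.494,-.252,.087]).astype(int)
a=cv2.resize(t['img'][140:230,350:500],(660,396),interpolation=2); b=cv2.resize(s['img'][v-45:v+45,u-75:u+75],(660,396),interpolation=2)
im=np.vstack([a,b])[:,:,::-1]; cv2.imwrite('pics/c2.png',cv2.resize(im,(500,600)))
print('side crop origin',u-75,v-45)
E
```

```text
2.6 [ 0.49386048 -0.25266569  0.12811857] [ 0.07608672 -0.95725749  0.04589162]
[409.84478371 212.72866495] [382.23014639 166.08744776] [384.36912012 156.64807244]
side crop origin 307 121
```

View pics/c2.png

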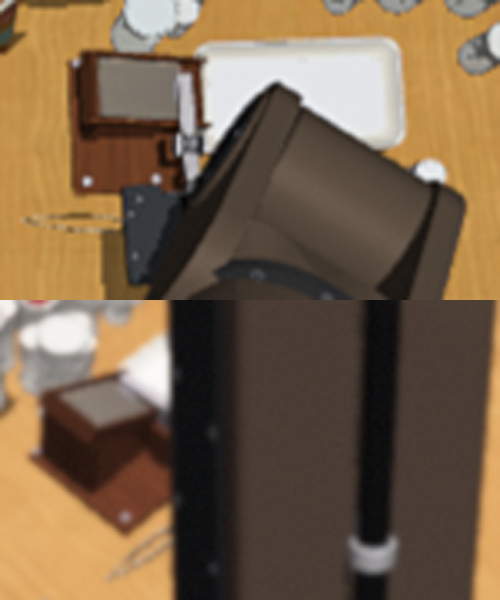

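The arm hides the pad in both views. The top view still shows the plate on the chute (about (140,85) in the picture) and most of the tray. I'll go down gently and find contact by force.

Call:
carry_out(
  increments=[
    [[0,0,0.1],0,1],
    [[0,0,0.15],0,1],
    [[0,0,0.1],0,1],
    [[0,0,0.05],0,1],
    [[0,0,0.03],0,1],
    [[0,0,0.03],0,1],
    [[0,0,0.03],0,1],
    [[0,0,0.03],0,1],
    [[0,0,0.03],0,1],
    [[0,0,0],0,1],
    [[0,0,0],0,1],
  ],
)

```text
t: 3.62
tcp_pos: [0.494, -0.2522, 0.0868]
eef_rot: [3.141, 0.072, 0.0]
ft_force: [0.2, 0.1, 0.1]
width: 0.002
grip_force: 0.0
```

Call:
carry_out(
  increments=[
    [[0,0,0.02],0,1],
    [[0,0,0.02],0,1],
    [[0,0,0.02],0,1],
    [[0,0,0],0,1],
  ],
)

```text
t: 3.95
tcp_pos: [0.4939, -0.2521, 0.082]
eef_rot: [-3.141, -0.072, 0.001]
ft_force: [0.2, -0.2, -0.0]
width: 0.004
grip_force: 0.0
```

Call:
carry_out(
  increments=[
    [[0,0,0.02],0,1],
    [[0,0,0.02],0,1],
    [[0,0,0],0,1],
  ],
)

```text
t: 4.2
tcp_pos: [0.4939, -0.2522, 0.079]
eef_rot: [-3.141, -0.072, 0.001]
ft_force: [0.4, 0.1, -0.3]
width: 0.006
grip_force: 0.0
```

```bash
python3 - <<'E'
from h import *
o=bot.get_obs(); print(o['t'],o['tcp_pos'],o['ft_force'],o['moment'],o['eef_rot'])
t=cap('top'); P=t['P']
for v in range(176,206,3): print(v,[tuple((np.nan_to_num(P[v,u])*1000).round().astype(int).tolist()) for u in range(400,412,2)])
cv2.imwrite('pics/c3.png',cv2.resize(t['img'][150:240,370:470,::-1],None,fx=6,fy=6,interpolation=2))
E
```

```text
4.2 [ 0.49391909 -0.25216618  0.07902692] [ 0.39916443  0.06844413 -0.2577509 ] [ 0.00385447  0.00013946 -0.02666975] [-3.14060863e+00 -7.22511056e-02  5.09850628e-04]
176 [(604, -237, 46), (603, -242, 47), (600, -244, 66), (600, -250, 67), (604, -262, 37), (605, -269, 31)]
179 [(598, -240, 26), (0, 0, 0), (591, -243, 68), (591, -249, 70), (601, -269, -5), (599, -272, 10)]
182 [(585, -234, 54), (582, -237, 71), (583, -243, 66), (582, -247, 76), (581, -252, 78), (581, -259, 75)]
185 [(577, -235, 51), (574, -237, 70), (574, -242, 72), (573, -248, 73), (573, -253, 74), (536, -199, 365)]
188 [(568, -234, 52), (568, -240, 52), (568, -246, 51), (565, -247, 73), (531, -196, 358), (527, -193, 392)]
191 [(564, -241, 8), (563, -246, 14), (564, -254, 7), (556, -247, 74), (521, -189, 390), (519, -189, 412)]
194 [(555, -241, 9), (553, -244, 26), (550, -245, 53), (515, -185, 389), (513, -185, 409), (512, -188, 415)]
197 [(546, -241, 5), (546, -247, 6), (510, -182, 383), (508, -182, 402), (507, -185, 410), (505, -185, 428)]
200 [(520, -206, 200), (505, -179, 375), (503, -180, 393), (502, -181, 405), (500, -181, 427), (497, -180, 453)]
203 [(510, -200, 235), (497, -177, 388), (497, -179, 397), (494, -178, 424), (492, -176, 450), (490, -175, 475)]
```

View pics/c3.png

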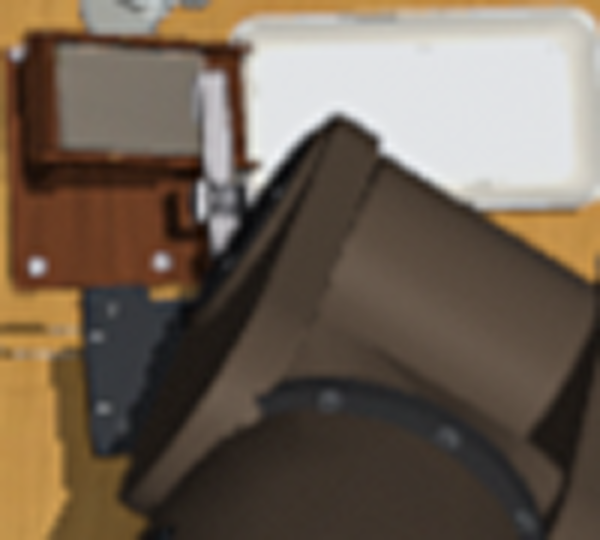

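The lever still looks home and the plate hasn't moved; the gripper body edge shows at crop (85–200, 290–450). I'll cross-check the pad position using the side view from the start.

```bash
python3 - <<'E'
from h import *
for n in('side','top'):
    d=np.load(n+'0.npz'); P=d['P']
    m=(P[...,2]>.05)&(P[...,2]<.12)&(abs(P[...,0]-.495)<.045)&(abs(P[...,1]+.252)<.05)
    Q=P[m]; q=Q[Q[:,0]<.51]; v,u=np.nonzero(m)
    print(n,m.sum(),np.median(q,0),np.percentile(q,[3,97],axis=0).round(4).tolist(),u.min(),u.max(),v.min(),v.max())
    A=np.c_[q[:,:2]-[.494,-.252],np.ones(len(q))]; print(np.linalg.lstsq(A,q[:,2],rcond=None)[0])
t=cap('top'); P=t['P']; np.set_printoptions(suppress=True)
for v in range(198,230,4): print(v,[tuple((np.nan_to_num(P[v,u])*1000).round().astype(int).tolist()) for u in range(382,406,3)])
s=cap('side'); cv2.imwrite('pics/c4.png',cv2.resize(s['img'][100:220,280:440,::-1],None,fx=5,fy=5,interpolation=2))
E
```

```text
side 142 [ 0.49103703 -0.24973378  0.08639866] [[0.4757, -0.2651, 0.0804], [0.508, -0.2366, 0.091]] 369 390 159 172
[-0.20439057 -0.04553705  0.08595162]
top 187 [ 0.49304813 -0.25021886  0.08584774] [[0.4765, -0.2643, 0.0821], [0.5075, -0.2365, 0.0909]] 404 415 197 219
[-0.14780773  0.00026323  0.0859103 ]
198 [(544, -187, 7), (523, -165, 231), (523, -172, 230), (523, -179, 229), (544, -224, -2), (544, -234, -4), (544, -242, -1), (509, -183, 368)]
202 [(533, -188, 0), (514, -165, 225), (513, -172, 227), (513, -179, 227), (513, -187, 227), (513, -193, 232), (512, -200, 234), (499, -178, 394)]
206 [(521, -187, 1), (504, -164, 228), (504, -172, 226), (503, -179, 230), (503, -186, 229), (503, -193, 231), (493, -177, 362), (490, -175, 407)]
210 [(509, -186, 4), (494, -164, 230), (494, -171, 230), (494, -178, 230), (494, -185, 230), (493, -192, 231), (483, -170, 398), (480, -168, 444)]
214 [(497, -186, 2), (484, -163, 230), (484, -171, 229), (484, -178, 230), (484, -185, 230), (475, -165, 393), (473, -163, 437), (471, -162, 474)]
218 [(485, -186, -1), (475, -163, 230), (475, -170, 230), (475, -178, 228), (474, -185, 230), (466, -159, 426), (464, -157, 467), (463, -158, 493)]
222 [(473, -185, 3), (465, -163, 227), (465, -170, 230), (465, -177, 229), (458, -153, 423), (457, -153, 462), (456, -153, 489), (456, -158, 490)]
226 [(461, -185, -1), (456, -164, 214), (455, -170, 228), (461, -212, -2), (450, -148, 455), (449, -149, 481), (449, -154, 485), (449, -158, 491)]
```

View pics/c4.png

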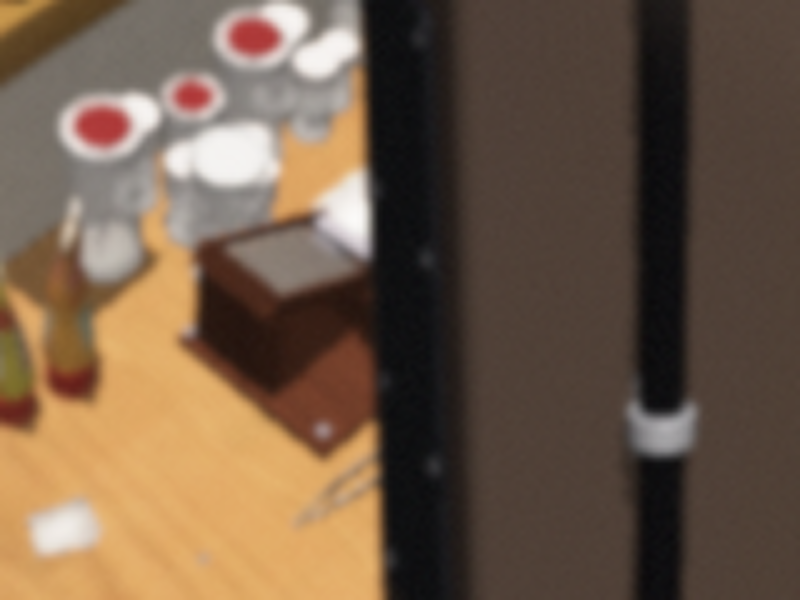

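Both cameras put the pad top at about 0.086 m, centred at (0.493, -0.251). The side crop shows only the stand (about (270,300)) and the arm, with the lever hidden. I'll keep going down in small steps, watching the force.

Call:
carry_out(
  increments=[
    [[0,0,0.02],0,1],
    [[0,0,0.02],0,1],
    [[0,0,0],0,1],
  ],
)

```text
t: 4.6
tcp_pos: [0.4939, -0.2522, 0.076]
eef_rot: [-3.141, -0.072, 0.0]
ft_force: [-0.0, 0.3, -0.6]
width: 0.005
grip_force: 0.0
```

```bash
python3 - <<'E'
from h import *
o=bot.get_obs(); print(o['t'],o['tcp_pos'],o['ft_force'],o['moment'],o['tau'])
P0=np.load('top0.npz')['P']; I0=np.load('top0.npz')['img'].astype(int)
cs=[cap('top') for _ in range(4)]; P=np.nanmean([c['P'] for c in cs],0)
for n,sl in dict(beam=(slice(182,188),slice(406,409)),fing=(slice(163,178),slice(405,407)),plate=(slice(160,174),slice(382,400)),tray=(slice(155,180),slice(420,465))).items():
    print(n,np.nanmedian(P0[sl][...,2]),np.nanmedian(P[sl][...,2]),abs(cs[0]['img'][sl].astype(int)-I0[sl]).mean())
E
```

```text
4.6 [ 0.49394497 -0.25218473  0.07604867] [-0.0193506   0.26670837 -0.61475569] [-0.05744617 -0.04551149 -0.033041  ] [-1.50813303e-03 -5.71719396e+01 -1.92875218e+01  5.48242300e-02
 -1.10226246e-01  4.01384405e-04]
beam 0.0742787926757991 0.0734734001095842 10.333333333333334
fing 0.06470780427320225 0.06529112327104397 12.166666666666666
plate 0.06828037159781605 0.06872720262503358 7.538359788359788
tray 0.0030444694574271562 0.003096806958798169 28.02637037037037
```

Call:
carry_out(
  increments=[
    [[0,0,0.02],0,1],
    [[0,0,0.02],0,1],
    [[0,0,0],0,1],
  ],
)

```text
t: 5.05
tcp_pos: [0.4939, -0.2522, 0.073]
eef_rot: [-3.141, -0.072, 0.0]
ft_force: [0.5, -0.7, 0.7]
width: 0.006
grip_force: 0.0
```

Call:
carry_out(
  increments=[
    [[0,0,0.02],0,1],
    [[0,0,0.02],0,1],
    [[0,0,0],0,1],
  ],
)

```text
t: 5.3
tcp_pos: [0.4939, -0.2522, 0.07]
eef_rot: [-3.141, -0.072, 0.0]
ft_force: [-0.3, 0.2, -0.5]
width: 0.008
grip_force: 0.0
```

```bash
python3 - <<'E'
from h import *
P0=np.load('top0.npz')['P']; I0=np.load('top0.npz')['img']
cs=[cap('top') for _ in range(4)]; P=np.nanmedian([c['P'] for c in cs],0)
for v in range(160,192,3): print(v,(P0[v,402:410,2]*1000).round(),(P[v,402:410,2]*1000).round())
im=np.hstack([cv2.resize(i[155:205,375:425,::-1],(400,400),interpolation=2) for i in (I0,cs[0]['img'])]); cv2.imwrite('pics/c5.png',im)
E
```

```text
160 [50. 50. 41. 36. 37. 33. 33. 26.] [47. 47. 37. 36. 35. 32. 30. 26.]
163 [55. 65. 64. 64. 64. 37. 30. 29.] [56. 64. 62. 62. 63. 33. 30. 28.]
166 [58. 60. 65. 63. 65. 32. 31. 30.] [55. 64. 64. 65. 64. 34. 30. 30.]
169 [58. 65. 65. 66. 64. 64. 29. 26.] [57. 64. 65. 65. 66. 64. 30. 28.]
172 [53. 57. 66. 63. 67. 69. 30. 30.] [52. 61. 65. 66. 67. 66. 30. 30.]
175 [47. 52. 69. 65. 66. 66. 29. 32.] [50. 48. 68. 70. 67. 68. 33. 32.]
178 [47. 44. 68. 72. 69. 69. 48. 45.] [49. 45. 68. 68. 67. 68. 42. 41.]
181 [73. 78. 71. 68. 67. 76. 73. 60.] [74. 82. 74. 67. 67. 71. 74. 63.]
184 [70. 82. 64. 74. 76. 76. 73. 66.] [70. 79. 67. 72. 74. 75. 75. 69.]
187 [59. 52. 74. 72. 73. 70. 69. 68.] [ 61.  52.  68.  72.  72.  71.  70. 368.]
190 [ 7.  8.  9. 75. 76. 74. 72. 70.] [  9.   9.   7.  73.  73. 364. 382. 394.]
```

View pics/c5.png

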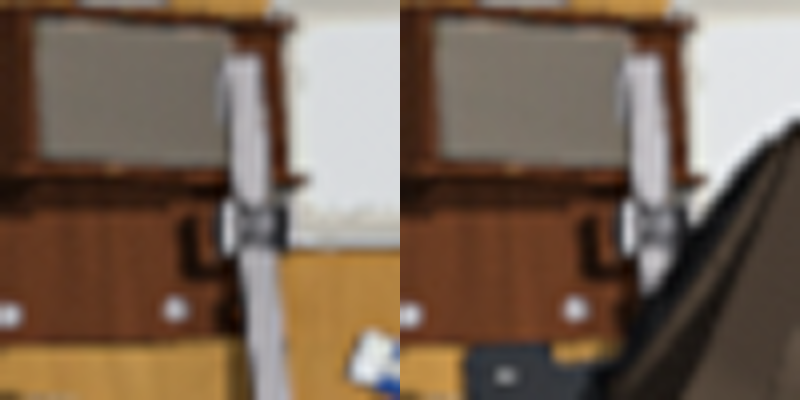

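The before/after pair shows the lever unmoved, with its finger at about (245,60) and (645,60). So the fingertip is not on the pad yet, and I'll continue down carefully.

Call:
carry_out(
  increments=[
    [[0,0,0.02],0,1],
    [[0,0,0.02],0,1],
    [[0,0,0],0,1],
  ],
)

```text
t: 5.75
tcp_pos: [0.4939, -0.2521, 0.067]
eef_rot: [-3.141, -0.072, 0.0]
ft_force: [-0.9, -0.5, -1.1]
width: 0.0
grip_force: 0.0
```

Call:
carry_out(
  increments=[
    [[0,0,0.02],0,1],
    [[0,0,0.02],0,1],
    [[0,0,0],0,1],
  ],
)

```text
t: 6.0
tcp_pos: [0.4939, -0.2522, 0.064]
eef_rot: [-3.141, -0.072, 0.001]
ft_force: [0.6, -0.1, -0.7]
width: 0.003
grip_force: 0.0
```

```bash
python3 - <<'E'
from h import *
o=bot.get_obs(); p=o['tcp_pos']; print(o['t'],p,bot.grasp_offset,o['width'],o['joint_pos'],o['tau'])
for n in('top','side'):
    P=cap(n)['P']; r=P-p
    m=(abs(r[...,0])<.06)&(abs(r[...,1])<.12)&(P[...,2]>.02)&(P[...,2]<.25)&(P[...,0]<.535); v,u=np.nonzero(m)
    print(n,m.sum(), np.histogram(P[m][:,2],np.arange(.02,.26,.02)))
    for k in range(0,m.sum(),max(1,m.sum()//25)): print((u[k],v[k]),(P[v[k],u[k]]*1000).round().astype(int).tolist(),end=' ')
    print()
E
```

```text
6.0 [ 0.49391322 -0.25215122  0.06401645] 0.0188 0.0034644679201361116 [-5.91099792e-01  5.45952296e-01  1.85337708e+00 -1.12683366e-04
  7.42641489e-01  9.33739270e-01] [-1.94593085e-03 -5.75954533e+01 -1.86054379e+01  5.32724184e-02
 -1.09989792e-01  3.61765997e-04]
top 367 (array([  0,   0,   0,   0,   0,   0,   0,   0,   5, 359,   3]), array([0.02, 0.04, 0.06, 0.08, 0.1 , 0.12, 0.14, 0.16, 0.18, 0.2 , 0.22,
       0.24]))
(np.int64(388), np.int64(198)) [525, -175, 213] (np.int64(392), np.int64(199)) [522, -185, 212] (np.int64(398), np.int64(200)) [521, -204, 186] (np.int64(394), np.int64(201)) [517, -189, 213] (np.int64(390), np.int64(202)) [514, -178, 218] (np.int64(386), np.int64(203)) [512, -169, 213] (np.int64(382), np.int64(204)) [510, -159, 213] (np.int64(396), np.int64(204)) [509, -193, 215] (np.int64(392), np.int64(205)) [507, -184, 213] (np.int64(388), np.int64(206)) [505, -174, 215] (np.int64(386), np.int64(207)) [502, -169, 214] (np.int64(384), np.int64(208)) [500, -164, 213] (np.int64(383), np.int64(209)) [498, -161, 215] (np.int64(397), np.int64(209)) [497, -195, 215] (np.int64(396), np.int64(210)) [495, -193, 213] (np.int64(395), np.int64(211)) [492, -191, 212] (np.int64(395), np.int64(212)) [490, -191, 211] (np.int64(395), np.int64(213)) [487, -190, 213] (np.int64(383), np.int64(215)) [483, -161, 208] (np.int64(384), np.int64(216)) [480, -163, 214] (np.int64(386), np.int64(217)) [478, -169, 206] (np.int64(388), np.int64(218)) [475, -172, 215] (np.int64(391), np.int64(219)) [473, -180, 215] (np.int64(387), np.int64(221)) [468, -170, 216] (np.int64(392), np.int64(222)) [465, -182, 215] (np.int64(389), np.int64(224)) [461, -174, 215] (np.int64(388), np.int64(226)) [456, -172, 216] 
side 0 (array([0, 0, 0, 0, 0, 0, 0, 0, 0, 0, 0]), array([0.02, 0.04, 0.06, 0.08, 0.1 , 0.12, 0.14, 0.16, 0.18, 0.2 , 0.22,
       0.24]))
```

Call:
carry_out(
  increments=[
    [[0,0,0.02],0,1],
    [[0,0,0.02],0,1],
    [[0,0,0],0,1],
  ],
)

```text
t: 6.35
tcp_pos: [0.4939, -0.2522, 0.061]
eef_rot: [-3.141, -0.072, 0.0]
ft_force: [0.1, -0.7, -0.4]
width: 0.006
grip_force: 0.0
```

Call:
carry_out(
  increments=[
    [[0,0,0.02],0,1],
    [[0,0,0.02],0,1],
    [[0,0,0],0,1],
  ],
)

```text
t: 6.6
tcp_pos: [0.494, -0.2523, 0.0583]
eef_rot: [3.141, 0.072, 0.0]
ft_force: [-0.8, 0.1, 4.2]
width: 0.005
grip_force: 2.5
```

Contact is at TCP z of about 0.0585, so there is an offset of around 28 mm. I'll press a little further and check that the lever follows.

Call:
carry_out(
  increments=[
    [[0,0,0.02],0,1],
    [[0,0,0.02],0,1],
    [[0,0,0.02],0,1],
    [[0,0,0],0,1],
    [[0,0,0],0,1],
  ],
)

```text
t: 7.02
tcp_pos: [0.4935, -0.2522, 0.054]
eef_rot: [-3.141, -0.073, 0.001]
ft_force: [-4.1, -0.3, 6.3]
width: 0.005
grip_force: 2.7
```

```bash
cat > l.py <<'E'
from h import *
o=bot.get_obs(); print(o['t'],o['tcp_pos'].round(4),o['ft_force'].round(2),o['moment'].round(3),o['grip_force'],o['width'])
P0=np.load('top0.npz')['P']; I0=np.load('top0.npz')['img']
cs=[cap('top') for _ in range(2)]; P=np.nanmedian([c['P'] for c in cs],0)
for v in range(162,180,3): print(v,(P0[v,403:408,2]*1000).round(),(P[v,403:408,2]*1000).round())
I=cs[0]['img']; print('diff plate',abs(I[160:174,382:400].astype(int)-I0[160:174,382:400]).mean())
cv2.imwrite('pics/l.png',cv2.resize(I[145:205,370:470,::-1],None,fx=6,fy=6,interpolation=2))
E
python3 l.py
```

```text
7.0167 [ 0.4935 -0.2522  0.054 ] [-4.07 -0.32  6.25] [-0.062  0.808  0.036] 2.6595726516097784 0.005110460249709432
162 [48. 62. 60. 59. 36.] [63. 66. 66. 67. 33.]
165 [66. 67. 68. 62. 29.] [66. 67. 69. 65. 69.]
168 [66. 65. 64. 67. 66.] [65. 66. 65. 66. 67.]
171 [60. 65. 63. 67. 68.] [60. 64. 70. 65. 67.]
174 [48. 67. 64. 69. 72.] [49. 68. 65. 66. 65.]
177 [52. 64. 69. 63. 68.] [57. 66. 72. 67. 72.]
diff plate 7.177248677248677l.py:4: RuntimeWarning: All-NaN slice encountered
  cs=[cap('top') for _ in range(2)]; P=np.nanmedian([c['P'] for c in cs],0)
```

The finger end has started to rise, so the lever is moving. The fingertip drags sideways a little, so I'll follow the pad's arc outward as I press.

Call:
carry_out(
  increments=[
    [[-0.005,0,0.02],0,1],
    [[-0.005,0,0.02],0,1],
    [[-0.005,0,0.02],0,1],
    [[-0.004,0,0.02],0,1],
    [[-0.004,0,0.02],0,1],
    [[-0.003,0,0.02],0,1],
    [[-0.003,0,0.02],0,1],
    [[0,0,0.02],0,1],
    [[0,0,0.02],0,1],
    [[0,0,0.02],0,1],
    [[0,0,0.02],0,1],
    [[0,0,0.02],0,1],
    [[0,0,0.02],0,1],
    [[0,0,0],0,1],
  ],
)

```text
t: 8.28
tcp_pos: [0.4917, -0.2523, 0.0346]
eef_rot: [3.141, 0.072, -0.0]
ft_force: [-3.3, 0.8, 7.8]
width: 0.004
grip_force: 4.1
```

```bash
python3 -W ignore l.py
```

```text
8.2833 [ 0.4917 -0.2523  0.0346] [-3.3   0.84  7.79] [ 0.124  0.526 -0.028] 4.09100630921893 0.0039354574325448045
162 [48. 62. 60. 59. 36.] [70. 79. 80. 78. 80.]
165 [66. 67. 68. 62. 29.] [70. 76. 79. 78. 77.]
168 [66. 65. 64. 67. 66.] [67. 75. 78. 77. 77.]
171 [60. 65. 63. 67. 68.] [42. 75. 76. 75. 77.]
174 [48. 67. 64. 69. 72.] [44. 72. 73. 73. 72.]
177 [52. 64. 69. 63. 68.] [56. 70. 75. 74. 73.]
diff plate 52.26587301587302
```

View pics/l.png

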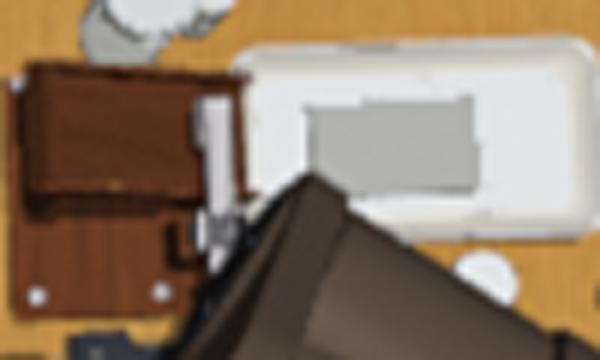

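The plate has slid out and lies flat in the tray at about (395,145), and the finger is raised at (215,150). Next I'll press on to the stop.

Call:
carry_out(
  increments=[
    [[0,0,0.02],0,1],
    [[0,0,0.02],0,1],
    [[0,0,0.02],0,1],
    [[0,0,0.01],0,1],
    [[0,0,0],0,1],
  ],
)

```text
t: 8.8
tcp_pos: [0.4919, -0.2524, 0.0295]
eef_rot: [3.14, 0.072, 0.001]
ft_force: [-2.5, 0.4, 8.7]
width: 0.006
grip_force: 4.3
```

Call:
carry_out(
  increments=[
    [[0,0,0.01],0,1],
    [[0,0,0.01],0,1],
    [[0,0,0.01],0,1],
    [[0,0,0],0,1],
  ],
)

```text
t: 9.13
tcp_pos: [0.4921, -0.2524, 0.0274]
eef_rot: [3.14, 0.072, 0.001]
ft_force: [-1.1, 2.6, 8.6]
width: 0.003
grip_force: 4.4
```

Call:
carry_out(
  increments=[
    [[0,0,0.01],0,1],
    [[0,0,0.01],0,1],
    [[0,0,0],0,1],
  ],
)

```text
t: 9.38
tcp_pos: [0.4922, -0.2524, 0.0263]
eef_rot: [3.14, 0.072, 0.002]
ft_force: [-2.3, 2.5, 13.7]
width: 0.007
grip_force: 7.1
```

The stop is reached, with the force jumping to 13.7 N. After a short hold and a check on the plate, I'll do the slow controlled return.

Call:
carry_out(
  increments=[
    [[0,0,0],0,1],
    [[0,0,0],0,1],
    [[0,0,0],0,1],
    [[0,0,0],0,1],
    [[0,0,0],0,1],
    [[0,0,0],0,1],
  ],
)

```text
t: 9.88
tcp_pos: [0.4922, -0.2524, 0.0264]
eef_rot: [3.14, 0.072, 0.002]
ft_force: [-2.0, 2.1, 14.1]
width: 0.004
grip_force: 6.8
```

```bash
python3 -W ignore - <<'E'
from h import *
import l
P=cap('top')['P']; I=cap('top')['img'].astype(int); g=I.mean(2)
m=(g>140)&(g<200)&(I.max(2)-I.min(2)<20); m[:155]=0;m[185:]=0;m[:,:414]=0;m[:,475:]=0
v,u=np.nonzero(m); print('plate px',u.min(),u.max(),v.min(),v.max(),np.nanmedian(P[m],0))
E
```

```text
9.8833 [ 0.4922 -0.2524  0.0264] [-1.95  2.05 14.1 ] [ 0.539  0.353 -0.016] 6.835900170262903 0.003696332078564647
162 [48. 62. 60. 59. 36.] [77. 88. 85. 84. 87.]
165 [66. 67. 68. 62. 29.] [75. 83. 81. 82. 81.]
168 [66. 65. 64. 67. 66.] [72. 81. 78. 80. 81.]
171 [60. 65. 63. 67. 68.] [41. 75. 79. 77. 76.]
174 [48. 67. 64. 69. 72.] [41. 77. 78. 76. 77.]
177 [52. 64. 69. 63. 68.] [55. 71. 73. 73. 73.]
diff plate 52.17989417989418
plate px 414 470 155 184 [ 0.62208047 -0.35995136  0.01101109]
```

Call:
carry_out(
  increments=[
    [[0,0,-0.01],0,1],
    [[0,0,-0.01],0,1],
    [[0,0,-0.01],0,1],
    [[0,0,-0.01],0,1],
    [[0,0,-0.01],0,1],
    [[0,0,-0.01],0,1],
    [[0,0,-0.01],0,1],
    [[0,0,-0.01],0,1],
    [[0,0,-0.01],0,1],
    [[0,0,-0.01],0,1],
    [[0,0,-0.01],0,1],
    [[0,0,-0.01],0,1],
    [[0,0,-0.01],0,1],
    [[0,0,-0.01],0,1],
    [[0,0,-0.01],0,1],
    [[0,0,-0.01],0,1],
    [[0,0,-0.01],0,1],
    [[0,0,-0.01],0,1],
    [[0,0,-0.01],0,1],
    [[0,0,-0.01],0,1],
  ],
)

```text
t: 11.75
tcp_pos: [0.4918, -0.2523, 0.0408]
eef_rot: [3.141, 0.072, 0.0]
ft_force: [-2.3, 1.3, 6.3]
width: 0.002
grip_force: 3.1
```

Call:
carry_out(
  increments=[
    [[0,0,-0.01],0,1],
    [[0,0,-0.01],0,1],
    [[0.001,0,-0.01],0,1],
    [[0.001,0,-0.01],0,1],
    [[0.001,0,-0.01],0,1],
    [[0.001,0,-0.01],0,1],
    [[0.002,0,-0.01],0,1],
    [[0.002,0,-0.01],0,1],
    [[0.002,0,-0.01],0,1],
    [[0.002,0,-0.01],0,1],
    [[0.002,0,-0.01],0,1],
    [[0.002,0,-0.01],0,1],
    [[0.002,0,-0.01],0,1],
    [[0.002,0,-0.01],0,1],
    [[0.002,0,-0.01],0,1],
    [[0.002,0,-0.01],0,1],
  ],
)

```text
t: 13.08
tcp_pos: [0.4933, -0.2523, 0.0527]
eef_rot: [3.141, 0.073, -0.001]
ft_force: [-3.2, -0.9, 6.7]
width: 0.004
grip_force: 2.7
```

Call:
carry_out(
  increments=[
    [[0.002,0,-0.008],0,1],
    [[0.002,0,-0.008],0,1],
    [[0.002,0,-0.008],0,1],
    [[0.002,0,-0.008],0,1],
    [[0,0,-0.006],0,1],
    [[0,0,-0.006],0,1],
    [[0,0,-0.006],0,1],
    [[0,0,-0.006],0,1],
    [[0,0,-0.006],0,1],
    [[0,0,-0.006],0,1],
    [[0,0,-0.006],0,1],
    [[0,0,-0.006],0,1],
    [[0,0,-0.006],0,1],
    [[0,0,-0.006],0,1],
    [[0,0,-0.006],0,1],
    [[0,0,-0.006],0,1],
  ],
)

```text
t: 14.42
tcp_pos: [0.4942, -0.2522, 0.06]
eef_rot: [-3.141, -0.072, 0.0]
ft_force: [-0.2, 0.0, 0.2]
width: 0.006
grip_force: 0.0
```

Force is zero and the lever should be home. I'll rise clear and back away so the pad can be seen.

Call:
carry_out(
  increments=[
    [[0,0,-0.02],0,1],
    [[0,0,-0.05],0,1],
    [[0,0,-0.15],0,1],
    [[0,0,-0.25],0,1],
    [[0,0,-0.25],0,1],
    [[0,0,-0.25],0,1],
    [[0,0,-0.25],0,1],
    [[0,0,-0.2],0,1],
    [[-0.1,0.1,-0.1],0,1],
    [[-0.2,0.2,0],0,1],
    [[-0.25,0.26,0],0,1],
    [[-0.25,0.26,0],0,1],
    [[-0.25,0.26,0],0,1],
    [[-0.25,0.26,0],0,1],
    [[-0.25,0.26,0],0,1],
    [[-0.25,0.26,0],0,1],
    [[-0.25,0.26,0],0,1],
    [[-0.2,0.2,0],0,1],
    [[-0.1,0.1,0],0,1],
    [[0,0,0],0,1],
  ],
)

```text
t: 16.08
tcp_pos: [0.3249, -0.4429, 0.1738]
eef_rot: [-3.141, -0.068, 0.001]
ft_force: [0.1, 0.0, 0.8]
width: 0.003
grip_force: 0.0
```

Call:
carry_out(
  increments=[
    [[-0.1,0.1,0],0,1],
    [[-0.2,0.26,0],0,1],
    [[-0.2,0.26,0],0,1],
    [[-0.2,0.26,0],0,1],
    [[-0.2,0.26,0],0,1],
    [[-0.2,0.26,0],0,1],
    [[-0.1,0.1,0],0,1],
    [[0,0,0],0,1],
    [[0,0,0],0,1],
    [[0,0,0],0,1],
  ],
)

```text
t: 16.92
tcp_pos: [0.2427, -0.557, 0.1741]
eef_rot: [-3.14, -0.074, -0.0]
ft_force: [-0.1, -0.7, 1.6]
width: 0.002
grip_force: 0.0
```

```bash
python3 -W ignore l.py; python3 - <<'E'
from h import *
d=np.load('top0.npz'); c=cap('top'); I=c['img'];P=c['P']
m=(P[...,2]>.05)&(P[...,2]<.12)&(abs(P[...,0]-.493)<.015)&(abs(P[...,1]+.251)<.02); print('pad z',m.sum(),np.median(P[m][:,2]))
D=abs(I.astype(int)-d['img']).sum(2)>60; D[:140]=0; D[240:]=0; n,_,s,_=cv2.connectedComponentsWithStats(D.astype(np.uint8)); print([x.tolist() for x in s[1:] if x[4]>6])
cv2.imwrite('pics/end.png',cv2.resize(I[140:230,350:500,::-1],None,fx=5,fy=5,interpolation=2))
E
```

```text
16.9167 [ 0.2427 -0.557   0.1741] [-0.09 -0.74  1.63] [0.019 0.023 0.006] 0.0 0.0017474524844278373
162 [48. 62. 60. 59. 36.] [36. 62. 61. 63. 33.]
165 [66. 67. 68. 62. 29.] [65. 64. 65. 62. 34.]
168 [66. 65. 64. 67. 66.] [64. 62. 62. 64. 65.]
171 [60. 65. 63. 67. 68.] [63. 67. 64. 65. 66.]
174 [48. 67. 64. 69. 72.] [41. 63. 68. 66. 67.]
177 [52. 64. 69. 63. 68.] [54. 66. 69. 68. 69.]
diff plate 55.051587301587304
pad z 121 0.0860277365576905
[[379, 157, 26, 19, 426], [420, 161, 30, 18, 460]]
```

View pics/end.png

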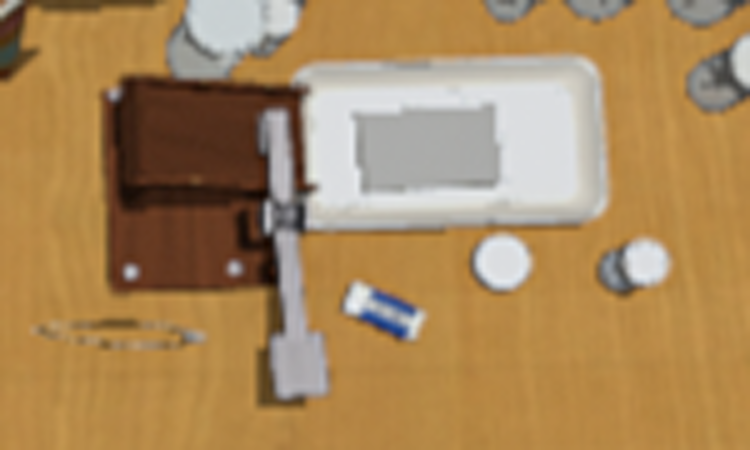

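The plate lies in the tray at about (425,148) and the lever is home with its pad at 0.086 m. Only the plate's old and new places differ from the first picture.

```bash
python3 -c "
from workcell import bot
print(bot.job_done())"
```

```text
the job is handed in; nothing more can be done
None
```

The lever was pressed to its stop and held there, the plate slid into the tray, and the lever was eased back until fully home; the small things round the stand show no movement in the before/after images, and the job is handed in.

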